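# Turn over the tag of the empty sample tray

### The arm

A 6-joint arm with a two-finger parallel gripper is mounted at the origin on a cart in front of the work surface, level with it; the furniture and walls round the work are solid. World frame = base frame: x ahead of the robot, y to its left, z up, the work surface at z = 0. Lengths are in mm, angles in degrees, forces in N, time in s.
With the tool pointing down it reaches from about 300 to 850 mm from the base axis. Payload 4.2 kg.
Tool frame: the origin (TCP) lies between the finger pads; the fingertips stand 22 mm ahead of it and the grasp point (between the pads) lies 3 mm ahead of it; z points along the fingers, y is the direction in which the jaws open and shut (so a half turn about z gives the same grasp; the last joint's range is limited). The gripper opens to 91 mm and grips with 3 to 60 N. Pads are 32 mm wide; open, the fingers measure 118 mm over their backs; the gripper's body (76 mm by 178 mm) begins 60 mm behind the grasp point.
Start: joints at [63.885, 18.312, 89.639, -0, 72.044, -1.146], TCP at [242.732, 521.27, 235.976] pointing down, gripper open.
Joint ranges: [-177.97, 177.97], [-48.28, 115.42], [12.27, 149.76], [-77.06, 257.06], [2.81, 150.46], [-146.56, 146.56]. Speed limits (degrees/s): [147.25, 147.25, 180, 180, 180, 180].

### API

Orientations are given as [roll, pitch, yaw] about the fixed x, y, z axes, in that order (R = Rz(yaw) Ry(pitch) Rx(roll)).
In Python, from workcell import * gives the robot as it stands.
- The arm moves only by the shell command python3 -m jog 'ROWS' [OPENING] [FORCE]. ROWS is text: rows parted by semicolons, each of 6 numbers parted by spaces: the shift along the tool's x, y, z in units of 0.5 m (1.0 is 0.5 m), then the turn, a rotation vector about the tool's x, y, z in units of pi/2 rad (1.0 is pi/2 rad). A call has 1 to 20 rows; each row is the pose to reach, as a shift and turn from the pose measured when the call began, along the tool's axes at that moment; what a row does not reach only later rows make up. A row lasts 1/12 s, in which the tool goes at most 41.7 mm and 7.16 degrees, less where a joint would pass 70% of its speed; a pose out of reach is approached as far as the arm can. A call with a number of a shift or a turn outside -1 to 1 is refused whole. A call with a gripper value outside its range is refused whole. OPENING is the opening, from -1 (shut) to 1 (fully open), set as the call begins (- or left out, the last holds). The fingers move at their own pace and stop on an object; FORCE is the grip in N (left out, the last holds). Time passes only in rows, so rows that repeat a pose let the fingers close. It gives the time, the measured TCP pose, the force and the opening at its end, in the units of the state.
- state(): the state, without advancing time (a new reading comes with each control period).
- grab_frame(name): name is "scene" or "top"; returns the picture (384x512x3 uint8, red, green, blue); there is no depth.
- calibration(name): a dict with "mtx" (3x3 intrinsics, pixels), "rvec" (rotation vector, rad) and "tvec" (3), from world to camera coordinates, as OpenCV has them. Camera axes: x right, y down, z forward; pixel columns grow to the right and rows downward; lengths in mm; the calibration is good to about 2 mm. A picture is of the moment at which its call begins. calibration takes no time and is no camera call.
- job_done(): hands the job in, once; it reports no verdict.
Trained networks look in the newest picture that a camera, given by its name, has taken for a name from the list of things; names that differ only in an ending like _2 or _b are one class to them, and where a whole thing is asked for, a point or a joint stands for the part that bears it (a point fixed in the world has none). Each returns a list of dicts, best first, with "confidence" (0 to 1); they miss things now and then, are a little off and sometimes report something else, mostly with a low value. They report only what shows in the picture. A call takes as long as a camera call.
- spot_in(query, camera): "rect" ([left, top, right, bottom] in pixels, round what is visible of it).
- tip_of(query, camera): "location" ([column, row] in pixels: a listed point, or the origin of a listed thing).
The state is a dict: "time_s": time; "qpos": joint angles; "qvel": joint speeds; "effort": joint torques, N m; "ee_pos": TCP position; "ee_rot": TCP orientation; "force": force on the tool from outside, world axes, zero at the start; "torque": the same for the moment, N m; "gripper_width": finger opening in mm.
Only numpy, scipy, OpenCV 4.12 (cv2) and the standard library are available. Lean on these libraries where they do the work, as an engineer would, in place of code of your own. Each camera call takes 0.05 s, during which the arm holds its last target. There are 200 camera calls.

### The job

Three small stands each carry a hinged metal tag and, behind it, a card tray; two trays hold a rock and one is empty. With a fingertip, gently push the tag of the empty tray up by its near edge and over its hinge, so that it lies flat on the tray side with its cross face up. Do not force it or pinch it between the fingers, leave the other two tags and the rocks as they are, and do not disturb the pot, the vial or the marker pen on the table.

Things in the scene. Friction and masses are not known exactly. Their poses are not given: they have to be found in the camera images.
- station_a: Fixed stand with the EMPTY tray: its tag is the one to turn. Origin on the table below the hinge; +x from hinge to tray (away from the robot, yaw within 0.3 rad), +y along the hinge. Foot plate x -55..144, y +-47, 6 mm high. Pillar under the hinge 64 x 44 mm, 82 high; from x -32 to -70 there is 76 mm of open air under the tag. Tray 62 x 62 x 20 mm centred at x 104 mm.
- flag_a (a joint): Tag of the empty tray: 5 mm thick metal plate, 48 mm wide along the hinge, hinge to free edge 70 mm. 0 = lying level toward the robot, raised disc face up; 1.57 = upright; 3.14 = level on the tray side, raised cross face up. Swings freely: under 1 N at the edge lifts it; it never stays part-way but sinks slowly (about 1 s) to whichever side of upright it is on.
- flag_a_hinge (a point): Middle of the hinge axis of the empty tray's tag, 85 mm above the table; axes as station_a.
- flag_a_edge (a point): Middle of the free edge of the empty tray's tag, half-way through the 5 mm thickness; moves with the tag.
- station_b: Fixed stand with a reddish rock in its tray: leave its tag alone. Origin on the table below the hinge; +x from hinge to tray (away from the robot, yaw within 0.3 rad), +y along the hinge. Foot plate x -55..144, y +-47, 6 mm high. Pillar under the hinge 64 x 44 mm, 82 high; from x -32 to -70 there is 76 mm of open air under the tag. Tray 62 x 62 x 20 mm centred at x 104 mm.
- flag_b (a joint): Tag of station_b, made like flag_a; lies at 0 and must stay there.
- station_c: Fixed stand with a pale rock in its tray: leave its tag alone. Origin on the table below the hinge; +x from hinge to tray (away from the robot, yaw within 0.3 rad), +y along the hinge. Foot plate x -55..144, y +-47, 6 mm high. Pillar under the hinge 64 x 44 mm, 82 high; from x -32 to -70 there is 76 mm of open air under the tag. Tray 62 x 62 x 20 mm centred at x 104 mm.
- flag_c (a joint): Tag of station_c, made like flag_a; lies at 0 and must stay there.
- pebble_b: Loose reddish rock, 34 x 39 x 33 mm, in station_b's tray; origin at its underside.
- pebble_c: Loose pale rock, 44 x 36 x 32 mm, in station_c's tray; origin at its underside.
- pot: Loose white pot with screw cap, 34 mm across, 50 mm high, on the table nearer the robot than the stands; origin at its underside.
- sample_vial: Loose small clear vial with white cap, 31 mm across, 52 mm high, on the table nearer the robot than the stands; origin at its underside.
- pen: Loose marker pen lying on the table at the right of the stands, 13 x 132 x 15 mm, long axis y; origin at the centre of its underside.

How it is judged (in metres and radians):
On the way:
1. the empty tray's tag has been raised to near upright (value of joint flag_a between 1.2 and 2.6 rad), for 0.05 s.
At the end, for the whole second after the job is handed in: The empty tray's tag lies flat on the tray side (joint above 3.0 rad) and at rest; the other two tags still lie at 0 (below 0.12 rad), both rocks within 15 mm and pot, vial and pen within 20 mm of where they started (value of joint flag_a above 3 rad and velocity of joint flag_a below 0.1 rad/s and value of joint each of flag_b, flag_c below 0.12 rad and distance of each of pebble_b, pebble_c from where it was at the start of the episode below 0.015 m and distance of each of pot, sample_vial, pen from where it was at the start of the episode below 0.02 m); the robot touches nothing.
It fails at once if the tag was pinched (fingers pressing on both its faces at once, over 1 N each) (contact force between the fingers and flag_a_plate above 1 N and contact force between the fingers and flag_a_panel above 1 N).
It fails at once if the tag or stand was forced (over 20 N between the fingers and the stand of the empty tray) (contact force between the fingers and station_a above 20 N).
It fails at once if the tag of a tray with a rock was lifted (value of joint any of flag_b, flag_c above 0.3 rad).
It fails at once if a rock was lifted or shifted (distance of any of pebble_b, pebble_c from where it was at the start of the episode above 0.02 m).
It fails at once if the pot, the vial or the pen was lifted, carried or knocked (distance of any of pot, sample_vial, pen from where it was at the start of the episode above 0.025 m).
It also fails if it takes over 38 s, if anything falls off the work surface, if the arm or the gripper's body presses on something with over 40 N, if the wrist force passes 120 N, or if a joint passes its speed limit or range.

## Working session

There is one attempt and no reset: what is moved stays moved. The work goes in short steps, Python scripts to look and compute and a shell command to move; the robot and the scene stay as the last step left them, time stands still between calls to the robot, and variables do not carry over. Pictures are saved under pics/ and viewed, about 8 in all and at most 12, crops included, and the job is handed in when it is done.

```bash
mkdir -p pics
python3 - <<'E'
from workcell import *
import cv2,numpy as np
for c in("top","scene"):
    im=grab_frame(c); cv2.imwrite(f"pics/{c}0.png",im[...,::-1])
    k=calibration(c); R=cv2.Rodrigues(np.array(k["rvec"],float))[0]; print(c,(-R.T@np.array(k["tvec"]).ravel()).round(), R[2].round(2))
    for q in("flag_a_hinge","flag_a_edge","station_a"):
        print(q,[(np.round(d["location"],1).tolist(),round(d["confidence"],2)) for d in tip_of(q,c)])
    for q in("station_a","pot","sample_vial","pen","pebble_b"):
        print(q,[(np.round(d["rect"]).tolist(),round(d["confidence"],2)) for d in spot_in(q,c)])
s=state();print(s["time_s"],s["ee_pos"],s["ee_rot"],s["gripper_width"])
E
```

```text
top [ 477.  -66. 1079.] [ 0.09  0.01 -1.  ]
flag_a_hinge []
flag_a_edge [([247.1, 182.0], 0.62)]
station_a [([156.3, 179.5], 0.97), ([319.6, 157.4], 0.97), ([249.7, 161.2], 0.87)]
station_a [([229.0, 104.0, 268.0, 184.0], 0.98), ([133.0, 123.0, 180.0, 207.0], 0.89), ([306.0, 99.0, 344.0, 181.0], 0.77)]
pot [([197.0, 240.0, 210.0, 251.0], 0.57), ([154.0, 135.0, 167.0, 146.0], 0.48)]
sample_vial []
pen []
pebble_b [([319.0, 106.0, 332.0, 124.0], 0.67), ([152.0, 130.0, 169.0, 146.0], 0.48), ([131.0, 124.0, 178.0, 204.0], 0.43), ([227.0, 102.0, 269.0, 180.0], 0.39)]
scene [ 155. -552.  775.] [ 0.47  0.51 -0.72]
flag_a_hinge [([263.9, 178.0], 0.81)]
flag_a_edge [([245.6, 193.9], 0.69)]
station_a [([200.5, 168.7], 0.77), ([319.0, 246.0], 0.75), ([265.7, 200.6], 0.61)]
station_a [([241.0, 167.0, 311.0, 220.0], 0.77), ([173.0, 142.0, 245.0, 183.0], 0.7), ([295.0, 209.0, 372.0, 272.0], 0.58), ([171.0, 144.0, 199.0, 159.0], 0.41)]
pot [([170.0, 204.0, 183.0, 225.0], 0.72), ([298.0, 218.0, 327.0, 246.0], 0.43)]
sample_vial [([213.0, 254.0, 228.0, 272.0], 0.78), ([168.0, 203.0, 182.0, 224.0], 0.7), ([173.0, 140.0, 246.0, 183.0], 0.35)]
pen [([312.0, 277.0, 356.0, 320.0], 0.52)]
pebble_b [([342.0, 208.0, 361.0, 228.0], 0.7), ([240.0, 170.0, 310.0, 222.0], 0.6), ([221.0, 146.0, 234.0, 156.0], 0.39)]
0.9 [242.70334401 521.27791504 235.99174438] [1.79993487e+02 4.08466074e-04 1.55032914e+02] 91.32974882492069
```

Run:
```python
import cv2,numpy as np
a=cv2.imread("pics/top0.png")[90:275,110:370]; b=cv2.imread("pics/scene0.png")[130:330,150:390]
f=lambda x:cv2.resize(x,(800,int(x.shape[0]*800/x.shape[1])),interpolation=cv2.INTER_CUBIC)
cv2.imwrite("pics/t1.png",f(a));cv2.imwrite("pics/s1.png",cv2.resize(b,(720,600),interpolation=cv2.INTER_CUBIC))
```

```text
(no output)
```

View pics/t1.png

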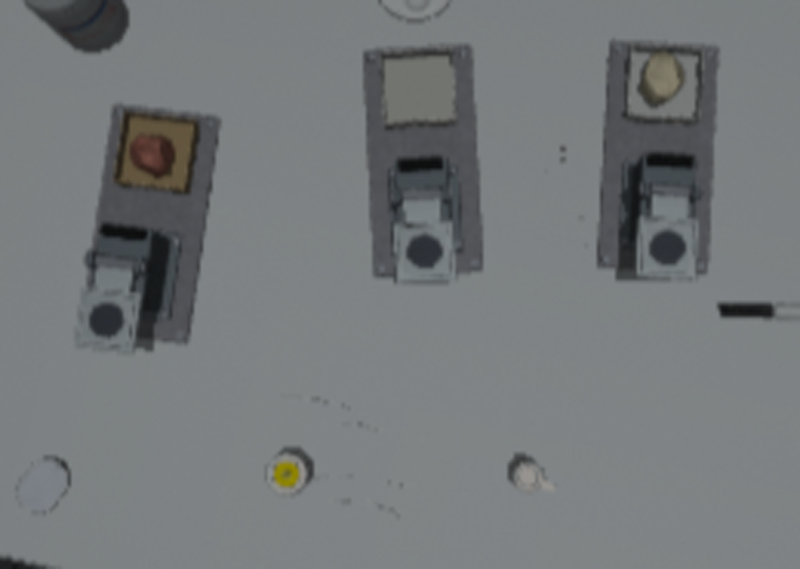

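View pics/s1.png

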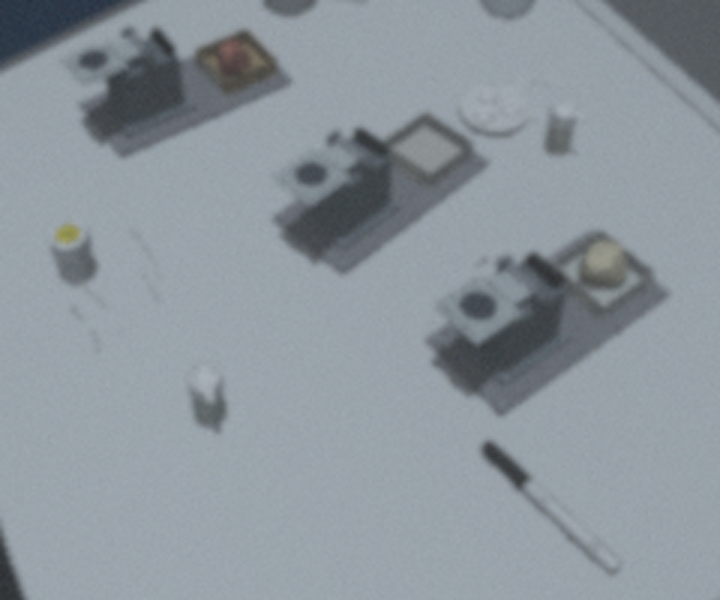

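The middle stand has the empty tray: in the top image its tray is at px (247,119) and its tag edge at (248,181). The red rock is on the left stand and the pale rock on the right. The pot (yellow cap, about (203,243)) and the vial (about (281,244)) are nearer the robot, and the pen is at the right. Next I'll fit the stand pose.

```bash
cat > h.py <<'E'
from workcell import *
import cv2,numpy as np
def proj(c,P):
    k=calibration(c);return cv2.projectPoints(np.array(P,float).reshape(-1,3),np.array(k["rvec"],float),np.array(k["tvec"],float),np.array(k["mtx"],float),None)[0][:,0]
def ray(c,uv,z):
    k=calibration(c);R=cv2.Rodrigues(np.array(k["rvec"],float))[0];C=-R.T@np.array(k["tvec"],float).ravel()
    d=R.T@np.linalg.inv(np.array(k["mtx"]))@[*uv,1];return C+d*(z-C[2])/d[2]
E
python3 - <<'E'
from h import *
from scipy.optimize import least_squares
t=lambda u,v:((u+.5)/(800/260)-.5+110,(v+.5)/(800/260)-.5+90)
s=lambda u,v:((u+.5)/3-.5+150,(v+.5)/3-.5+130)
def fit(top,sc):
    def r(p):
        c,n=np.cos(p[2]),np.sin(p[2]);W=lambda q:[(p[0]+c*x-n*y,p[1]+n*x+c*y,z) for x,y,z in q]
        return np.concatenate([(proj(cam,W([o[:3] for o in L]))-np.array([f(*o[3:]) for o in L])).ravel() for cam,L,f in(("top",top,t),("scene",sc,s)) if L])
    f=least_squares(r,[600,0,0],loss="soft_l1",x_scale=[10,10,.1]);print(f.x.round(3),r(f.x).reshape(-1,2).round(1).tolist());return f.x
A=fit([(144,47,6,365,47),(144,-47,6,470,45),(-55,-47,6,482,270),(-55,47,6,375,276),(-70,24,85,395,283),(-70,-24,85,456,281),(135,31,20,384,56),(135,-31,20,456,53)],
 [(144,-47,6,487,160),(-55,-47,6,343,270),(135,-31,20,472,152),(-70,24,87,277,177),(-70,-24,87,316,205)])
B=fit([(144,47,6,115,105),(144,-47,6,219,118),(-55,-47,6,187,343),(-70,24,85,76,347),(-70,-24,85,134,353)],[])
C=fit([(144,47,6,612,41),(144,-47,6,718,46),(-55,-47,6,708,270),(-55,47,6,598,266),(-70,24,85,637,276),(-70,-24,85,697,280)],[])
print("pot",ray("top",t(288,473),50),ray("scene",s(68,235),50),"vial",ray("top",t(525,471),52),ray("scene",s(207,382),52))
print("hinge/edge nets",ray("scene",(263.9,178),85),ray("top",(247.1,182),85),ray("scene",(245.6,193.9),85))
E
```

```text
[ 6.49639e+02 -2.68610e+01  3.00000e-02] [[-0.2, 0.9], [0.9, -0.2], [0.7, 0.6], [-0.3, 0.4], [0.4, 0.4], [0.2, 0.0], [-0.6, -0.5], [-0.5, -0.7], [2.0, 0.1], [0.5, 0.7], [1.1, -2.0], [-1.4, -1.1], [-1.4, -0.6]]
[ 6.00143e+02  2.16620e+02 -1.40000e-01] [[-0.5, -0.4], [0.5, -0.5], [0.4, 0.4], [-0.5, -0.0], [0.1, 0.4]]
[ 6.49512e+02 -2.24131e+02 -8.10000e-02] [[-0.5, -0.7], [0.4, -0.3], [0.3, 1.1], [0.1, 0.2], [-0.3, -0.0], [0.0, -0.1]]
pot [430.85303893  86.81270479  50.        ] [426.89181677  86.51032076  50.        ] vial [ 429.1502216  -104.58088679   52.        ] [ 420.09395978 -112.88677207   52.        ]
hinge/edge nets [647.61812184 -17.60061514  85.        ] [578.53927536 -26.1415888   85.        ] [574.82754117 -28.85670566  85.        ]
```

```bash
cat >> h.py <<'E'
from scipy.spatial.transform import Rotation as Ro
def goal(p,psi,beta,roll=0,s=None):
    "row for TCP p, tool z at azimuth psi and beta below level, tool y level = z rotated -90 deg about up"
    s=s or state();R0=Ro.from_euler("xyz",s["ee_rot"],degrees=True)
    a,b=np.radians([psi,beta]);z=np.array([np.cos(a)*np.cos(b),np.sin(a)*np.cos(b),-np.sin(b)]);y=np.array([np.sin(a),-np.cos(a),0])
    R1=Ro.from_matrix(np.c_[np.cross(y,z),y,z])
    return np.r_[R0.inv().apply(np.array(p)-s["ee_pos"])/500,(R0.inv()*R1).as_rotvec()/(np.pi/2)].round(3)
def show():
    s=state();print(round(s["time_s"],2),np.round(s["qpos"],1),np.round(s["ee_pos"],1),"z",Ro.from_euler("xyz",s["ee_rot"],degrees=True).as_matrix()[:,2].round(3),"F",np.round(s["force"],1),round(s["gripper_width"],1))
E
python3 -c "
from h import *
print(goal((480,-60,260),90,60)); print(goal((480,-60,260),-90,60))"
```

```text
[-0.921 -0.854 -0.048 -0.189  0.296  0.705]
[-0.921 -0.854 -0.048  0.333  0.212 -1.244]
```

```bash
R="-0.92 -0.85 -0.05 -0.19 0.3 0.7"; python3 -m jog '-0.92 -0.85 -0.05 -0.19 0.3 0.7;-0.92 -0.85 -0.05 -0.19 0.3 0.7;-0.92 -0.85 -0.05 -0.19 0.3 0.7;-0.92 -0.85 -0.05 -0.19 0.3 0.7;-0.92 -0.85 -0.05 -0.19 0.3 0.7;-0.92 -0.85 -0.05 -0.19 0.3 0.7;-0.92 -0.85 -0.05 -0.19 0.3 0.7;-0.92 -0.85 -0.05 -0.19 0.3 0.7;-0.92 -0.85 -0.05 -0.19 0.3 0.7;-0.92 -0.85 -0.05 -0.19 0.3 0.7;-0.92 -0.85 -0.05 -0.19 0.3 0.7;-0.92 -0.85 -0.05 -0.19 0.3 0.7;-0.92 -0.85 -0.05 -0.19 0.3 0.7;-0.92 -0.85 -0.05 -0.19 0.3 0.7;-0.92 -0.85 -0.05 -0.19 0.3 0.7;-0.92 -0.85 -0.05 -0.19 0.3 0.7;-0.92 -0.85 -0.05 -0.19 0.3 0.7' -1; python3 -c "
from h import *
show()"
```

```text
time_s: 2.32
ee_pos: [481.3, -60.1, 260.5]
ee_rot: [180.0, -30.3, 90.3]
force: [-0.7, 1.2, -0.4]
gripper_width: 0.3
2.32 [-25.6  14.9  97.3  27.2  83.  -33. ] [481.3 -60.1 260.5] z [-0.002  0.505 -0.863] F [-0.7  1.2 -0.4] 0.3
```

```bash
cat > sim.py <<'E'
from h import *
H=np.array([649.6,-26.9,85.]);yaw=.03
def theta(tip,psi=45,beta=25,hx=17,hy=14.5):
    a,b=np.radians([psi,beta]);z=np.array([np.cos(a)*np.cos(b),np.sin(a)*np.cos(b),-np.sin(b)]);y=np.array([np.sin(a),-np.cos(a),0]);x=np.cross(y,z)
    g=np.array([tip+u*x+v*y-w*z for u in np.linspace(-hx,hx,9) for v in np.linspace(-hy,hy,9) for w in np.arange(0,80,2.)])-H
    l=np.c_[g[:,0]*np.cos(yaw)+g[:,1]*np.sin(yaw),-g[:,0]*np.sin(yaw)+g[:,1]*np.cos(yaw),g[:,2]]
    r=np.hypot(l[:,0],l[:,2]);th=np.degrees(np.arctan2(l[:,2],-l[:,0])+np.arcsin(np.clip(2.5/r,0,1)))
    m=(abs(l[:,1])<24)&(r<70);pil=(l[:,0]>-32)&(l[:,0]<32)&(abs(l[:,1])<24)&(l[:,2]<8)
    i=np.argmax(np.where(m,th,-999));return (round(th[i]) if m.any() else None,round(r[i]),int(pil.sum()))
if __name__=="__main__":
    for p in [(592,-30,50),(592,-30,56),(592,-30,70),(594,-30,90),(597,-30,110),(605,-30,125),(620,-30,135),(640,-30,140),(655,-30,140),(670,-30,140),(685,-30,135)]: print(p,theta(np.array(p,float)))
    t=lambda tip,psi=45,be=25:np.array(tip)-22*np.array([np.cos(np.radians(psi))*np.cos(np.radians(be)),np.sin(np.radians(psi))*np.cos(np.radians(be)),-np.sin(np.radians(be))])
    print(t((592,-30,50)),goal((510,-120,180),45,25),goal(t((592,-30,50)),45,25))
E
python3 sim.py
```

```text
(592, -30, 50) (-3, 69, 0)
(592, -30, 56) (3, 70, 0)
(592, -30, 70) (14, 66, 0)
(594, -30, 90) (31, 66, 0)
(597, -30, 110) (50, 55, 0)
(605, -30, 125) (64, 63, 0)
(620, -30, 135) (80, 67, 0)
(640, -30, 140) (96, 67, 0)
(655, -30, 140) (108, 69, 0)
(670, -30, 140) (125, 47, 0)
(685, -30, 135) (142, 53, 0)
[577.90115959 -44.09884041  59.29760176] [-0.185  0.057  0.078 -0.377  0.365  0.344] [-0.176  0.193  0.363 -0.377  0.365  0.344]
```

```bash
python3 -m jog '-0.18 0.06 0.08 -0.377 0.365 0.344;-0.18 0.06 0.08 -0.377 0.365 0.344;-0.18 0.06 0.08 -0.377 0.365 0.344;-0.18 0.06 0.08 -0.377 0.365 0.344;-0.18 0.06 0.08 -0.377 0.365 0.344;-0.18 0.06 0.08 -0.377 0.365 0.344;-0.18 0.06 0.08 -0.377 0.365 0.344;-0.18 0.06 0.08 -0.377 0.365 0.344;-0.18 0.06 0.08 -0.377 0.365 0.344;-0.18 0.06 0.08 -0.377 0.365 0.344;-0.18 0.06 0.08 -0.377 0.365 0.344;-0.18 0.06 0.08 -0.377 0.365 0.344'; python3 -c "
from h import *
show();print(goal((540,-82,59),45,25))
for c in('top','scene'): cv2.imwrite(f'pics/{c}2.png',grab_frame(c)[...,::-1])"
```

```text
time_s: 3.32
ee_pos: [512.6, -117.5, 181.5]
ee_rot: [179.6, -65.0, 45.5]
force: [-0.1, 0.0, -0.5]
gripper_width: 0.3
3.32 [-47.1  24.3 123.3  74.2  70.2 -55.5] [ 512.6 -117.5  181.5] z [ 0.64   0.641 -0.423] F [-0.1  0.  -0.5] 0.3
[-0.184 -0.012  0.184 -0.001  0.     0.003]
```

```bash
python3 -c "
import cv2
a=cv2.imread('pics/top2.png')[90:290,110:370];b=cv2.imread('pics/scene2.png')[100:340,120:400]
cv2.imwrite('pics/m2.png',cv2.hconcat([cv2.resize(a,(400,308)),cv2.resize(b,(400,308))]))"
```

```text
(no output)
```

View pics/m2.png

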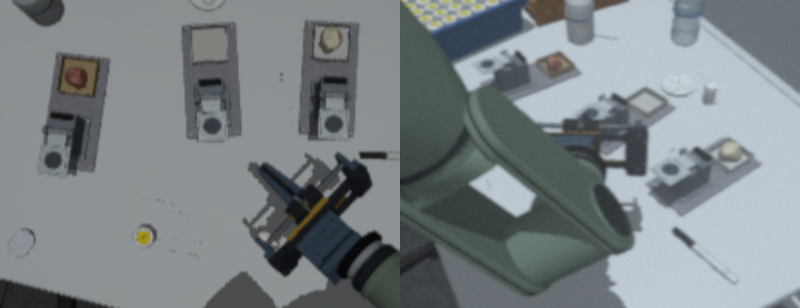

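```bash
python3 -c "
from h import *
print('tip',proj('top',[(526.7,-103.4,172),(539,-216,205),(413,-90,205),(425,-107,52)]).round(1), 'seen tip 277.7,199; body ends 337,194 / 290,262')
print(goal((560,-80,130),45,25),goal((560,-80,59),45,25))
im=cv2.imread('pics/top2.png')[160:280,240:400];cv2.imwrite('pics/z2.png',cv2.resize(im,(640,480),interpolation=cv2.INTER_CUBIC))"
```

```text
tip [[280.8 200.7]
 [334.3 193. ]
 [276.4 254. ]
 [281.3 244.4]] seen tip 277.7,199; body ends 337,194 / 290,262
[-0.042  0.014  0.152 -0.001  0.     0.002] [-0.171  0.014  0.213 -0.001  0.     0.002]
```

View pics/z2.png

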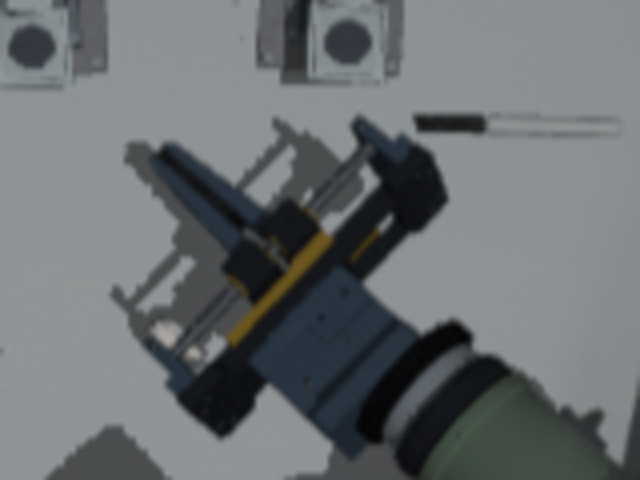

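The fingertip shows at top px (281,198), within about 3 px of the prediction. The vial is visible and standing at about (281,244). I'll descend next.

```bash
python3 -m jog '-0.042 0.014 0.152 0 0 0;-0.042 0.014 0.152 0 0 0;-0.042 0.014 0.152 0 0 0;-0.1 0.014 0.18 0 0 0;-0.171 0.014 0.213 0 0 0;-0.171 0.014 0.213 0 0 0;-0.171 0.014 0.213 0 0 0;-0.171 0.014 0.213 0 0 0'; python3 -c "
from h import *
show();print(goal((577.9,-44,59),45,25),goal((577.9,-44,69),45,25))
for c in('top','scene'): cv2.imwrite(f'pics/{c}3.png',grab_frame(c)[...,::-1])
a=cv2.imread('pics/top3.png')[120:270,200:350];b=cv2.imread('pics/scene3.png')[130:280,220:370]
cv2.imwrite('pics/m3.png',cv2.hconcat([cv2.resize(a,(400,400)),cv2.resize(b,(400,400))]))"
```

```text
time_s: 4.08
ee_pos: [560.8, -80.2, 60.8]
ee_rot: [179.4, -65.1, 45.7]
force: [0.4, -0.3, -0.1]
gripper_width: 0.6
4.08 [-39.5  38.8 125.9  88.3  64.6 -73.3] [560.8 -80.2  60.8] z [ 0.641  0.641 -0.421] F [ 0.4 -0.3 -0.1] 0.6
[ 0.029 -0.027  0.07  -0.    -0.001  0.003] [ 0.047 -0.027  0.061 -0.    -0.001  0.003]
```

View pics/m3.png

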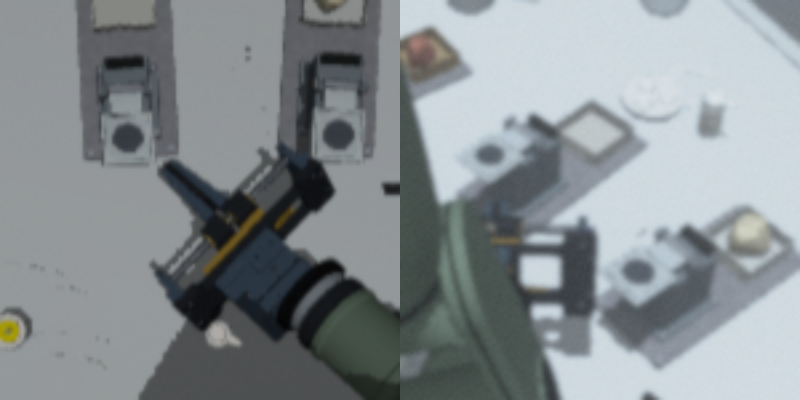

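The fingertip is beside the near right corner of tag A (left crop at (165,165)). The gripper body clears tag C by about 20 mm, and the vial stands untouched. Next I slide the fingertip under the tag.

```bash
python3 -m jog '0.01 -0.02 0.02 0 0 0;0.02 -0.027 0.045 0 0 0;0.028 -0.027 0.07 0 0 0;0.028 -0.027 0.07 0 0 0;0.028 -0.027 0.07 0 0 0'; python3 -c "
from sim import *
show();s=state();v=22*np.array([.641,.641,-.422])
print('tip',(np.array(s['ee_pos'])+v).round(1))
for p in [(592,-30,70),(594,-30,90),(597,-30,110),(605,-30,125),(620,-30,135),(640,-30,140),(655,-30,140),(670,-30,140)]: print(p,theta(np.array(p,float)),goal(np.array(p)-v,45,25,s=s)[:3])"
```

```text
time_s: 4.6
ee_pos: [578.3, -44.3, 61.9]
ee_rot: [178.4, -65.1, 46.6]
force: [1.3, -0.6, -0.3]
gripper_width: 0.3
4.6 [-34.5  38.5 126.9  93.6  63.3 -74.6] [578.3 -44.3  61.9] z [ 0.643  0.64  -0.42 ] F [ 1.3 -0.6 -0.3] 0.3
tip [592.4 -30.2  52.6]
(592, -30, 70) (14, 66, 0) [ 0.032 -0.    -0.015]
(594, -30, 90) (31, 66, 0) [ 0.069  0.003 -0.029]
(597, -30, 110) (50, 55, 0) [ 0.107  0.008 -0.042]
(605, -30, 125) (64, 63, 0) [ 0.139  0.019 -0.044]
(620, -30, 135) (80, 67, 0) [ 0.166  0.041 -0.034]
(640, -30, 140) (96, 67, 0) [ 0.186  0.069 -0.012]
(655, -30, 140) (108, 69, 0) [0.195 0.091 0.007]
(670, -30, 140) (125, 47, 0) [0.204 0.112 0.027]
```

```bash
python3 -m jog '0.01 0 -0.005 0 0 0;0.02 0 -0.01 0 0 0;0.032 0 -0.015 0 0 0;0.044 0.001 -0.02 0 0 0;0.056 0.002 -0.024 0 0 0;0.069 0.003 -0.029 0 0 0;0.069 0.003 -0.029 0 0 0'; python3 -c "
from sim import *
show();s=state();v=22*np.array([.643,.64,-.42])
print('tip',(np.array(s['ee_pos'])+v).round(1))
for p in [(594,-30,100),(597,-30,110),(605,-30,125),(620,-30,135),(640,-30,140),(655,-30,140),(670,-30,140)]: print(p,theta(np.array(p,float)),goal(np.array(p)-v,45,25,s=s)[:3])
for c in('top','scene'): cv2.imwrite(f'pics/{c}4.png',grab_frame(c)[...,::-1])
a=cv2.imread('pics/top4.png')[120:270,200:350];b=cv2.imread('pics/scene4.png')[130:280,220:370]
cv2.imwrite('pics/m4.png',cv2.hconcat([cv2.resize(a,(400,400)),cv2.resize(b,(400,400))]))"
```

```text
time_s: 5.18
ee_pos: [580.4, -44.3, 101.0]
ee_rot: [178.1, -65.2, 46.9]
force: [-0.1, -1.3, -0.4]
gripper_width: 0.5
5.18 [-34.4  33.8 125.9  90.9  63.1 -68.3] [580.4 -44.3 101. ] z [ 0.644  0.64  -0.419] F [-0.1 -1.3 -0.4] 0.5
tip [594.5 -30.2  91.7]
(594, -30, 100) (40, 51, 0) [ 0.015 -0.001 -0.007]
(597, -30, 110) (50, 55, 0) [ 0.035  0.004 -0.012]
(605, -30, 125) (64, 63, 0) [ 0.067  0.015 -0.014]
(620, -30, 135) (80, 67, 0) [ 0.093  0.037 -0.003]
(640, -30, 140) (96, 67, 0) [0.114 0.066 0.018]
(655, -30, 140) (108, 69, 0) [0.122 0.087 0.038]
(670, -30, 140) (125, 47, 0) [0.131 0.108 0.057]
```

View pics/m4.png

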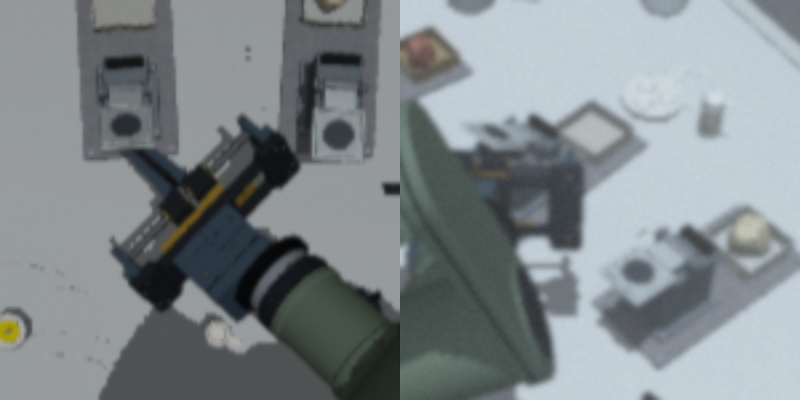

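The tag is tilted about 30° on the finger (left crop at (127,125)) and the contact force is about 1 N. I'll continue along the arc.

```bash
python3 -m jog '0.015 0 -0.007 0 0 0;0.035 0.004 -0.012 0 0 0;0.05 0.01 -0.013 0 0 0;0.067 0.015 -0.014 0 0 0;0.08 0.026 -0.008 0 0 0;0.093 0.037 -0.003 0 0 0;0.104 0.052 0.008 0 0 0;0.114 0.066 0.018 0 0 0;0.118 0.076 0.028 0 0 0;0.122 0.087 0.038 0 0 0;0.131 0.108 0.057 0 0 0;0.131 0.108 0.057 0 0 0'; python3 -c "
from sim import *
show();print(goal((600,-80,170),45,25),goal((520,-110,200),45,25))
for c in('top','scene'): cv2.imwrite(f'pics/{c}5.png',grab_frame(c)[...,::-1])
a=cv2.imread('pics/top5.png')[90:240,200:350];b=cv2.imread('pics/scene5.png')[130:280,220:370]
cv2.imwrite('pics/m5.png',cv2.hconcat([cv2.resize(a,(400,400)),cv2.resize(b,(400,400))]))"
```

```text
time_s: 6.28
ee_pos: [657.7, -44.0, 147.7]
ee_rot: [178.1, -65.2, 46.9]
force: [0.1, 0.1, -0.1]
gripper_width: 0.4
6.28 [-29.5  31.8 115.3  88.6  60.9 -54.1] [657.7 -44.  147.7] z [ 0.644  0.64  -0.42 ] F [ 0.1  0.1 -0.1] 0.4
[-0.015 -0.031 -0.139  0.002 -0.002  0.009] [-0.025 -0.101 -0.306  0.002 -0.002  0.009]
```

View pics/m5.png

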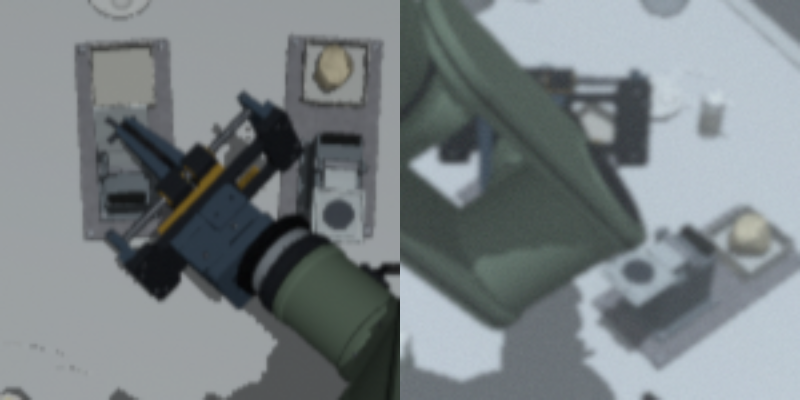

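The tag has gone over to the tray side (left crop around (122,130)) and the force is zero. I'll retreat up and back along the tool axis.

```bash
python3 -m jog '0.01 0 -0.07 0 0 0;0 -0.01 -0.12 0 0 0;-0.01 -0.05 -0.2 0 0 0;-0.02 -0.1 -0.3 0 0 0;-0.02 -0.1 -0.3 0 0 0;-0.02 -0.1 -0.3 0 0 0;-0.02 -0.1 -0.3 0 0 0;-0.02 -0.1 -0.3 0 0 0;-0.02 -0.1 -0.3 0 0 0;-0.02 -0.1 -0.3 0 0 0;-0.02 -0.1 -0.3 0 0 0;-0.02 -0.1 -0.3 0 0 0'; python3 -c "
from sim import *
show()
for c in('top','scene'): cv2.imwrite(f'pics/{c}6.png',grab_frame(c)[...,::-1])
a=cv2.imread('pics/top6.png')[90:275,110:370];b=cv2.imread('pics/scene6.png')[130:330,150:390]
cv2.imwrite('pics/m6.png',cv2.hconcat([cv2.resize(a,(400,300)),cv2.resize(b,(400,300))]))"
```

```text
time_s: 7.38
ee_pos: [521.0, -107.0, 200.3]
ee_rot: [178.4, -65.1, 46.7]
force: [0.4, -0.5, -0.1]
gripper_width: 0.6
7.38 [-45.4  22.3 122.6  74.7  70.1 -53. ] [ 521.  -107.   200.3] z [ 0.641  0.642 -0.421] F [ 0.4 -0.5 -0.1] 0.6
```

View pics/m6.png

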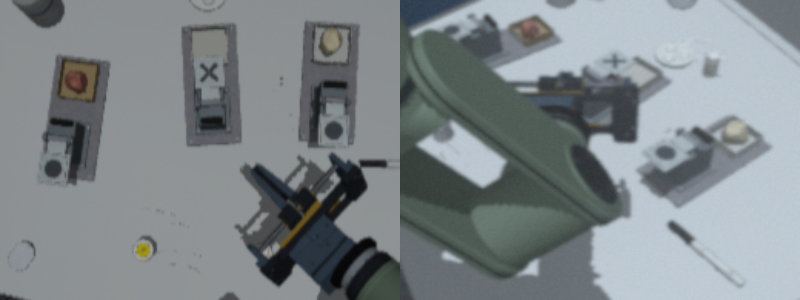

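The tag lies on the tray side with its cross up, and the other tags, the rocks, the pot and the pen look unchanged. The gripper hides the vial, so I'll move aside once, which also lets things settle, and check it.

```bash
python3 -c "
from h import *
print(goal((500,-230,270),45,25))"
```

```text
[ 0.039  0.145 -0.243  0.    -0.001  0.008]
```

```bash
python3 -m jog '0.039 0.145 -0.243 0 0 0;0.039 0.145 -0.243 0 0 0;0.039 0.145 -0.243 0 0 0;0.039 0.145 -0.243 0 0 0;0.039 0.145 -0.243 0 0 0;0.039 0.145 -0.243 0 0 0;0.039 0.145 -0.243 0 0 0;0.039 0.145 -0.243 0 0 0;0.039 0.145 -0.243 0 0 0;0.039 0.145 -0.243 0 0 0'; python3 -c "
from h import *
show()
a=grab_frame('top')[...,::-1];o=cv2.imread('pics/top0.png');cv2.imwrite('pics/top7.png',a)
f=lambda x:cv2.resize(x[90:275,110:370],(400,285),interpolation=cv2.INTER_CUBIC)
cv2.imwrite('pics/m7.png',cv2.hconcat([f(o),f(a)]))
L=lambda x:cv2.cvtColor(np.ascontiguousarray(x),cv2.COLOR_BGR2GRAY)
for n,(u,v,w,h) in dict(pot=(192,234,24,20),vial=(273,236,18,16),pen=(340,184,40,14),rockB=(148,128,24,22),rockC=(316,102,18,24),tagB=(132,178,26,28),tagC=(314,158,26,24),footA=(226,160,10,26)).items():
    r=cv2.matchTemplate(L(a)[v-6:v+h+6,u-6:u+w+6],L(o)[v:v+h,u:u+w],cv2.TM_CCOEFF_NORMED);_,m,_,l=cv2.minMaxLoc(r);print(n,round(m,3),l[0]-6,l[1]-6)
"
```

```text
time_s: 8.32
ee_pos: [500.0, -228.9, 269.7]
ee_rot: [178.6, -65.1, 46.6]
force: [0.8, -0.2, -1.1]
gripper_width: 0.6
8.32 [-56.5  21.9 108.1  63.7  82.4 -41.5] [ 500.  -228.9  269.7] z [ 0.641  0.642 -0.42 ] F [ 0.8 -0.2 -1.1] 0.6
pot 0.999 0 0
vial 1.0 0 0
pen 0.887 0 0
rockB 0.999 0 0
rockC 1.0 0 0
tagB 1.0 0 0
tagC 1.0 0 0
footA 1.0 0 0
```

View pics/m7.png

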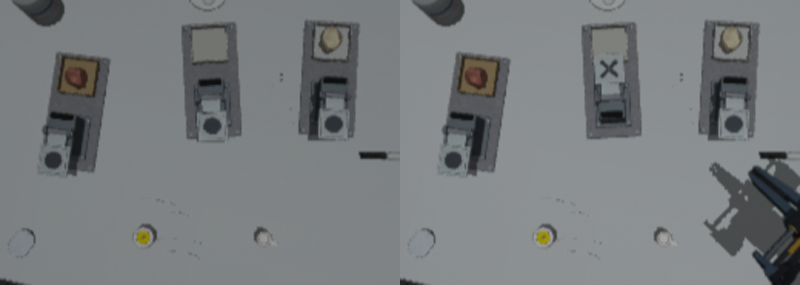

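Before and after match, except that tag A is now cross-up on the tray side. I'm handing in.

```bash
python3 -c "
from workcell import *
print(job_done())"
```

```text
the job is handed in; nothing more can be done
None
```

The tag of the empty tray (the middle stand) now lies on the tray side with its cross face up. I slid the closed fingertip under its near edge, lifted it along an arc past upright, let it sink over, and backed away. I handed in at about 8.4 s of the 38 s allowed.

- **Forces:** Each reading, taken at the end of a move, was about 1.5 N or less, and about 0 N once the tag was over. I did not record force during the moves. The fingers stayed shut throughout, so the tag was not pinched.
- **Other things:** In the last top image the pot, vial, both rocks and the other two tags match the first image with no pixel shift (correlation at least 0.999). The pen also shows no shift, but with a weaker match of 0.89. That is probably because the gripper is close by, with its shadow near the pen.
- **Robot:** It ended clear of everything, at TCP (500, -229, 270) mm.
- **Not measured directly:** I judged the final tag angle from the image only, and no verdict was reported at hand-in.
- **Disagreement:** The networks' hinge point was about 9 mm off my fitted stand pose along y. I used the fit, and the tag edge they reported agreed with it to about 5 mm.

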